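# Sort three axe heads back to their own handles

### The arm

A 6-joint arm with a two-finger parallel gripper is mounted at the origin on the work surface. World frame = base frame: x ahead of the robot, y to its left, z up, the work surface at z = 0. Lengths are in m, angles in rad, forces in N, time in s.
With the tool pointing down it reaches from about 0.225 to 0.875 m from the base axis. Payload 3.4 kg.
Tool frame: the origin (TCP) lies at the very end of the fingers, on their centre line; the grasp point (between the pads) lies 19 mm behind it; z points along the fingers, y is the line along which they close (so a half turn about z gives the same grasp; the last joint's range is limited). The gripper opens to 85 mm and grips with 20 to 120 N. Pads are 22 mm wide; open, the fingers measure 114 mm over their backs; the gripper's body (76 mm by 85 mm) begins 54 mm behind the grasp point. The pads swing forward as they close: fully open they stand 13 mm farther back than shut.
Start: joints at [1.018, 0.276, 1.505, -0, 1.361, -0.121], TCP at [0.241, 0.522, 0.231] pointing down, gripper open.
Joint ranges: [-2.89, 2.89], [-0.75, 2.08], [0.22, 2.7], [-1.18, 4.32], [0.11, 2.71], [-2.7, 2.7]. Speed limits (rad/s): [2.57, 2.57, 3.14, 3.14, 3.14, 3.14].

### API

Orientations are given as a unit quaternion [w, x, y, z].
In Python, from rig import get_state, optics, sign_off gives the robot as it stands.
- The arm moves only by the tool send_rows, never from a script. Its argument "increments" is a list of rows, each an object with "gripper": the gripper's target within -1 to 1 (shut at 1, half-way at 0, fully open at -1); "linear": the shift along the world's x, y, z in m, a list of three; "delta_rot": the turn, a rotation vector about the world's x, y, z in rad, a list of three. In form: [{"gripper": gripper, "linear": [dx, dy, dz], "delta_rot": [rx, ry, rz]}, ...]. A call has 1 to 8 rows; each row is the pose to reach, as a shift and turn from the pose commanded when the call began; what a row does not reach only later rows make up. A row lasts 1/10 s, in which the tool goes at most 50 mm and 8.59 degrees, less where a joint would pass 70% of its speed; a pose out of reach is approached as far as the arm can. A call with a gripper value outside its range is refused whole. The fingers move at their own pace and stop on an object; "newtons" is the grip in N (left out, the last holds). Time passes only in rows, so rows that repeat a pose let the fingers close. It gives the time, the measured TCP pose, the force, the opening and the grip force at its end, in the units of the state.
- get_state(): the state, without advancing time (a new reading comes with each control period).
- optics.get_image(name): name is "scene" or "side" or "wrist"; returns a dict with "pixels" (400x640x3 uint8, blue, green, red), "K" (3x3 intrinsics, pixels), "k1" (the pictures are not rectified: a ray, as slopes to the right and down, at radius r is drawn at 1 + k1 r^2 times it, then the intrinsics apply), "rvec" (rotation vector, rad) and "tvec" (3), from world to camera coordinates, as OpenCV has them; the wrist camera has in their place "T_tool_cam" (4x4, takes a point from camera to tool coordinates, whose origin is the TCP and whose axes are the flange's). Camera axes: x right, y down, z forward; pixel columns grow to the right and rows downward; lengths in m; the calibration is good to about 2 mm. A picture is of the moment at which its call begins: read the wrist's pose just before it. There is no depth.
- sign_off(): hands the job in; it is judged then, once.
The state is a dict: "clock": time; "qpos": joint angles; "qd": joint speeds; "effort": joint torques, N m; "position": TCP position; "ee_rot": TCP orientation; "contact_force": force on the tool from outside, world axes, zero at the start; "moment": the same for the moment, N m; "width": finger opening in m; "gripper_force": force on a finger pad.
Only numpy, scipy, OpenCV 4.12 (cv2) and the standard library are available. Lean on these libraries where they do the work, as an engineer would, in place of code of your own. Each camera call takes 0.05 s, during which the arm holds its last target. There are 200 camera calls.

### The job

The three axe heads are lying in each other's trays. Put every head into the tray of the handle it belongs to - the smallest head with the shortest handle, the bearded middle one with the middle handle, the big broad one with the longest handle - each lying flat on its flat face in the middle of the bay, lengthwise. Only one fits in a bay, and the empty tray is free for parking one on the way; set the heads down rather than dropping them, and leave the oil tin and the glass standing where they are.

Things in the scene. Friction and masses are not known exactly. Their poses are not given: they have to be found in the camera images.
- head_small_mid (a point): Smallest axe head, dark steel, bright edge: 100 mm poll to edge, even blade 58 mm wide, eye 26 mm thick, 0.3 kg. Belongs to tray_short. Lies flat face down in a bay. Point: half-way along it, mid-neck, 12 mm above the flat face; x to the cutting edge, y across the neck, z up. Grip the neck: 36 mm wide, 22 mm thick, sides parallel from x = -12 to +14 mm; blade tapers to 2 mm.
- head_bearded_mid (a point): Middle axe head, dark steel, bright edge: 130 mm poll to edge, bearded blade (44 mm to -y, 30 to +y), eye 28 mm thick, 0.5 kg. Belongs to tray_medium. Lies flat face down in a bay. Point: half-way along it, mid-neck, 12 mm above the flat face; x to the cutting edge, y across the neck, z up. Grip the neck: 40 mm wide, 24 mm thick, sides parallel from x = -12 to +14 mm; blade tapers to 2 mm.
- head_broad_mid (a point): Largest axe head, dark steel, bright curved edge: 158 mm poll to edge, even blade 104 mm wide, eye 31 mm thick, 0.8 kg. Belongs to tray_long. Lies flat face down in a bay. Point: half-way along it, mid-neck, 12 mm above the flat face; x to the cutting edge, y across the neck, z up. Grip the neck: 48 mm wide, 27 mm thick, sides parallel from x = -12 to +14 mm; blade tapers to 2 mm.
- tray_short: Wooden kit tray with the shortest, straight handle (235 mm); home of the smallest head. Heavy, fixed. Origin: on the bench under the centre of its head bay; x from the bay to the handle bed, z up. Bay 190 (x) by 160 mm (y) inside, floor 10 mm above the bench, rim 10 mm wide, 22 mm above the bench. Bed 80 mm wide, out to x = +535 mm, under 52 mm high.
- tray_medium: Wooden kit tray with the middle handle (315 mm); home of the bearded head. Heavy, fixed. Origin: on the bench under the centre of its head bay; x from the bay to the handle bed, z up. Bay 190 (x) by 160 mm (y) inside, floor 10 mm above the bench, rim 10 mm wide, 22 mm above the bench. Bed 80 mm wide, out to x = +535 mm, under 52 mm high.
- tray_long: Wooden kit tray with the longest, curved handle (395 mm, nearly the whole bed); home of the broad head. Heavy, fixed. Origin: on the bench under the centre of its head bay; x from the bay to the handle bed, z up. Bay 190 (x) by 160 mm (y) inside, floor 10 mm above the bench, rim 10 mm wide, 22 mm above the bench. Bed 80 mm wide, out to x = +535 mm, under 52 mm high.
- tray_empty: Spare wooden kit tray, no handle and no head in it at the start: the free spot. Heavy, fixed. Origin: on the bench under the centre of its head bay; x from the bay to the handle bed, z up. Bay 190 (x) by 160 mm (y) inside, floor 10 mm above the bench, rim 10 mm wide, 22 mm above the bench. Bed 80 mm wide, out to x = +535 mm, under 52 mm high.
- oil_tin: Closed steel tin of oil, 60 mm across, 90 mm tall, standing between handle beds. Origin: centre of its underside. To be left alone.
- tumbler: Drinking glass, 62 mm across, 105 mm tall, standing between handle beds. Origin: centre of its underside. To be left alone.
Mind the look-alikes: they are no part of the job. What is shaped like the part that bears head_broad_mid but blue or yellow is not meant.

How it is judged:
At the end, for the whole second after the job is handed in: Each head's middle is within 15 mm (level) of its own bay's centre (small: short handle, bearded: middle, broad: long), flat on the bay floor (middle under 27 mm above the bench, tilt under 0.1 rad), lengthwise within 0.26 rad either way round, and at rest (horizontal distance between head_small_mid and tray_short below 0.015 m and height (world z) of each of head_small_mid, head_bearded_mid, head_broad_mid below 0.027 m and angle between each of head_small_mid, head_bearded_mid, head_broad_mid's own z axis and vertical below 0.1 rad and angle between the x axis of head_small_mid and the x axis of tray_short, either way round below 0.26 rad and linear speed of each of head_small, head_bearded, head_broad below 0.02 m/s and horizontal distance between head_bearded_mid and tray_medium below 0.015 m and angle between the x axis of head_bearded_mid and the x axis of tray_medium, either way round below 0.26 rad and horizontal distance between head_broad_mid and tray_long below 0.015 m and angle between the x axis of head_broad_mid and the x axis of tray_long, either way round below 0.26 rad); the robot touches nothing.
It fails at once if a head is dropped or thrown: faster than 0.7 m/s with no finger on it (a free fall of 25 mm or more) ((contact force between the fingers and head_small below 0.05 N and linear speed of head_small above 0.7 m/s) or (contact force between the fingers and head_bearded below 0.05 N and linear speed of head_bearded above 0.7 m/s) or (contact force between the fingers and head_broad below 0.05 N and linear speed of head_broad above 0.7 m/s)).
It fails at once if the tin is knocked over or pushed more than 30 mm (distance of oil_tin from where it was at the start of the episode above 0.03 m or angle between oil_tin's own z axis and vertical above 0.4 rad).
It fails at once if the glass is knocked over or pushed more than 30 mm (distance of tumbler from where it was at the start of the episode above 0.03 m or angle between tumbler's own z axis and vertical above 0.4 rad).
It also fails if it takes over 112 s, if anything falls off the work surface, if the arm or the gripper's body presses on something with over 40 N, if the wrist force passes 120 N, or if a joint passes its speed limit or range.

## Working session

There is one attempt and no reset: what is moved stays moved. The work goes in short steps, Python scripts to look and compute and a tool call to move; the robot and the scene stay as the last step left them, time stands still between calls to the robot, and variables do not carry over. Pictures are saved under pics/ and viewed, at most 14 in all, crops included, and the job is handed in when it is done.

Besides the shell and the picture viewer there is one more tool, called after ">>>" by a JSON object that holds its "op" and its "data", one argument or row to a line. send_rows: Moves the arm, as the interface text tells. Its arguments: {"type":"object","properties":{"increments":{"type":"array"},"newtons":{"type":"number"}},"required":["increments"]}

```bash
mkdir -p pics; cat > h.py <<'E'
import numpy as np, cv2
from rig import get_state, optics, sign_off
from scipy.spatial.transform import Rotation as R
def snap(name,fn):
    s=get_state(); d=optics.get_image(name); cv2.imwrite('pics/'+fn+'.png',d['pixels'])
    K=np.array(d['K']);k1=d['k1']
    if name=='wrist':
        q=s['ee_rot'];T=np.eye(4);T[:3,:3]=R.from_quat([q[1],q[2],q[3],q[0]]).as_matrix();T[:3,3]=s['position']
        M=T@np.array(d['T_tool_cam'])
    else:
        r=cv2.Rodrigues(np.array(d['rvec'],float))[0];M=np.eye(4);M[:3,:3]=r.T;M[:3,3]=-r.T@np.array(d['tvec'],float).ravel()
    np.savez('pics/'+fn+'.npz',K=K,k1=k1,M=M)
def w(fn,pts,z):
    c=np.load('pics/'+fn+'.npz');K,k1,M=c['K'],float(c['k1']),c['M']
    u=cv2.undistortPoints(np.array(pts,float).reshape(-1,1,2),K,np.array([k1,0,0,0,0.])).reshape(-1,2)
    d=np.c_[u,np.ones(len(u))]@M[:3,:3].T;o=M[:3,3]
    z=np.broadcast_to(z,len(u))
    return o+d*((z-o[2])/d[:,2])[:,None]
def px(fn,P):
    c=np.load('pics/'+fn+'.npz');K,k1,M=c['K'],float(c['k1']),c['M'];r=M[:3,:3].T
    return cv2.projectPoints(np.array(P,float).reshape(-1,1,3),cv2.Rodrigues(r)[0],-r@M[:3,3],K,np.array([k1,0,0,0,0.]))[0].reshape(-1,2)
E
python3 - <<'E'
from h import *
snap('scene','s0');snap('side','d0');s=get_state();print(s['position'],s['ee_rot'],s['clock'])
for f in('s0','d0'):print(np.load(f'pics/{f}.npz')['M'][:3,3],w(f,[[0,0],[639,0],[320,200],[0,399],[639,399]],0).round(2).tolist())
E
```

```text
[0.24039629 0.52183814 0.23053067] [-2.60218637e-04  2.14211784e-01  9.76786913e-01 -7.55203107e-04] 0.1
[ 0.98420968 -0.69712727  0.70059238] [[-2.49, 0.78, 0.0], [0.99, 3.17, 0.0], [0.46, 0.1, 0.0], [0.33, -0.65, 0.0], [1.21, -0.07, 0.0]]
[ 0.08696172 -0.59653811  0.53863017] [[0.15, 4.14, 0.0], [3.93, 0.78, 0.0], [0.55, 0.06, 0.0], [-0.08, -0.07, 0.0], [0.61, -0.58, 0.0]]
```

View pics/s0.png

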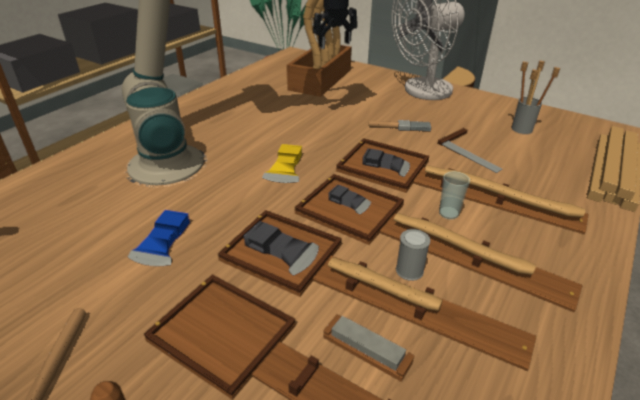

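View pics/d0.png

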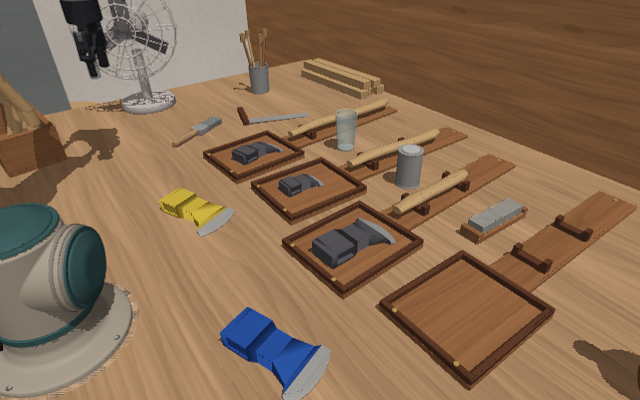

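Scene view: broad head (280,245) lies in the tray with the short handle (385,285); small head (350,200) is in the tray with handle (465,245); bearded head (385,162) is in the tray with handle (505,192). The empty tray is at (220,330). Look-alikes for the broad head are blue (160,240) and yellow (285,163), neither in a tray; the dark one at (280,245) is the one I want. Tin is at (413,255), glass at (453,195).

```bash
python3 - <<'E'
from h import *
a=cv2.imread('pics/s0.png')[130:395,140:460];cv2.imwrite('pics/c1.png',cv2.resize(a,None,fx=2.25,fy=2.25,interpolation=cv2.INTER_CUBIC))
a=cv2.imread('pics/d0.png')[120:385,195:560];cv2.imwrite('pics/c2.png',cv2.resize(a,None,fx=2.19,fy=2.19,interpolation=cv2.INTER_CUBIC))
for n,p in dict(h1=[(332,265),(438,302)],h2=[(398,218),(532,268)],h3=[(428,172),(581,212)]).items():
  q=w('s0',p,.04);print(n,q.round(3).tolist(),np.linalg.norm(q[1]-q[0]))
E
```

```text
h1 [[0.638, -0.118, 0.04], [0.856, -0.091, 0.04]] 0.21954266530799524
h2 [[0.682, 0.097, 0.04], [0.982, 0.101, 0.04]] 0.2999153353227086
h3 [[0.663, 0.32, 0.04], [1.036, 0.362, 0.04]] 0.37478600893207525
```

View pics/c1.png

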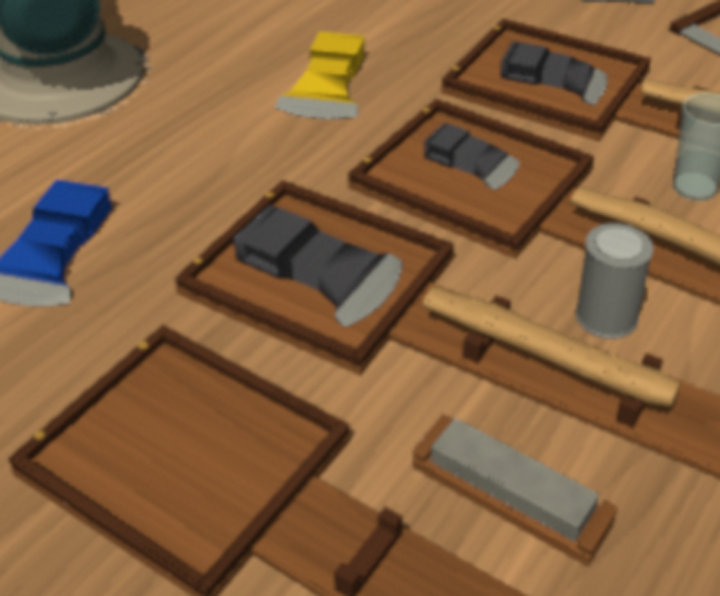

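View pics/c2.png

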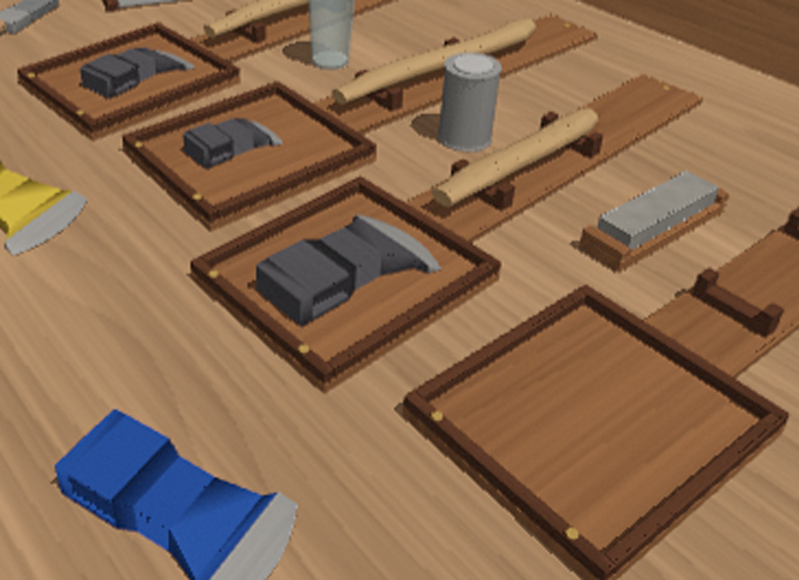

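The order is settled: broad is in short, small in medium, bearded in long. Fitting tray and rough head poses now.

```bash
cat > fit.py <<'E'
from h import *
from scipy.optimize import least_squares
HX,HY=.105,.09
C={'mm':(-HX,-HY),'mp':(-HX,HY),'pp':(HX,HY),'pm':(HX,-HY)}
s={'T0':dict(mm=(13,461),mp=(165,329),pp=(350,431),pm=(205,578)),'T1':dict(mm=(178,281),mp=(285,184),pp=(453,245),pm=(360,357)),
'T2':dict(mm=(350,174),mp=(437,102),pp=(592,158),pm=(517,238)),'T3':dict(mm=(444,79),mp=(504,21),pp=(649,62),pm=(601,125))}
d={'T0':dict(mp=(404,403),pp=(587,288),pm=(787,416),mm=(606,570)),'T1':dict(mp=(191,267),pp=(361,179),pm=(499,264),mm=(325,378)),
'T2':dict(mp=(123,144),pp=(277,84),pm=(376,149),mm=(210,217)),'T3':dict(mp=(19,73),pp=(159,24),pm=(239,70),mm=(91,126))}
for t in s:
  def res(p):
    r=R.from_euler('z',p[2]).as_matrix();o=[]
    for f,D,k,off in(('s0',s,2.25,(140,130)),('d0',d,2.19,(195,120))):
      P=[r@np.array([*C[c],0])+[p[0],p[1],.022] for c in D[t]]
      o.append((px(f,P)-np.array(list(D[t].values()))/k-off).ravel())
    return np.concatenate(o)
  g=least_squares(res,[.5,0,0],loss='soft_l1');print(t,g.x.round(4),abs(g.fun).max().round(2))
o=np.array([195,120])
for n,p,e,zt in(('broad',(277,258),(438,268),.041),('bearded',(95,68),(190,66),.038),('small',(200,135),(280,138),.036)):pass
# side view: mid of poll top edge, edge ends
for n,a,b,e1,e2,z in(('broad',(256,265),(303,292),(357,219),(436,271),.041),('bearded',(82,66),(112,76),(152,50),(192,68),.038),('small',(184,138),(212,147),(252,121),(281,144),.036)):
  q=w('d0',np.array([a,b,e1,e2])/2.19+o,[z,z,.011,.011]);m=(q[0]+q[1])/2;f=(q[2]+q[3])/2;print(n,((m+f)/2).round(3),np.arctan2(*(f-m)[1::-1]).round(3),np.linalg.norm((f-m)[:2]).round(3))
for n,p,f in(('tin',(413,275),'s0'),('glass',(450,213),'s0')):print(n,w(f,[p],0).round(3))
E
python3 fit.py
```

```text
T0 [ 0.5438 -0.35    0.0055] 6.71
T1 [ 0.5018 -0.1162  0.0664] 3.49
T2 [0.5479 0.1041 0.0011] 4.48
T3 [0.5256 0.3303 0.0662] 2.71
broad [ 0.494 -0.117  0.026] 0.031 0.135
bearded [0.533 0.326 0.025] 0.188 0.114
small [0.535 0.114 0.024] 0.085 0.092
tin [[ 0.775 -0.013  0.   ]]
glass [[0.763 0.236 0.   ]]
```

>>> {"op": "send_rows", "data": {
  "increments": [
    {"gripper": -1, "linear": [0.25, -0.3, 0.15], "delta_rot": [0, 0, 0.43]},
    {"gripper": -1, "linear": [0.25, -0.3, 0.15], "delta_rot": [0, 0, 0.43]},
    {"gripper": -1, "linear": [0.25, -0.3, 0.15], "delta_rot": [0, 0, 0.43]},
    {"gripper": -1, "linear": [0.25, -0.3, 0.15], "delta_rot": [0, 0, 0.43]},
    {"gripper": -1, "linear": [0.25, -0.3, 0.15], "delta_rot": [0, 0, 0.43]},
    {"gripper": -1, "linear": [0.25, -0.3, 0.15], "delta_rot": [0, 0, 0.43]},
    {"gripper": -1, "linear": [0.25, -0.3, 0.15], "delta_rot": [0, 0, 0.43]},
    {"gripper": -1, "linear": [0.25, -0.3, 0.15], "delta_rot": [0, 0, 0.43]}
  ]
}}

```text
clock: 0.9
position: [0.4758, 0.2393, 0.3724]
ee_rot: [-0.0, 0.001, 1.0, 0.0]
contact_force: [1.2, 0.8, 1.2]
width: 0.0853
gripper_force: 0.0
```

```bash
python3 - <<'E'
from h import *
snap('wrist','w1');s=get_state();print(s['position'],s['ee_rot'],s['qd'])
c=np.load('pics/w1.npz');print(c['M'].round(3));print(w('w1',[[0,0],[639,0],[320,200],[0,399],[639,399]],0).round(3).tolist())
E
```

```text
[0.48223006 0.23355753 0.37488486] [ 0.00471856  0.00428452  0.99997592 -0.00274576] [ 0.07618459 -0.0128016   0.05281836  0.05561786 -0.06900404  0.15461249]
[[ 0.002  0.963  0.27   0.407]
 [ 1.    -0.003  0.001  0.24 ]
 [ 0.002  0.27  -0.963  0.515]
 [ 0.     0.     0.     1.   ]]
[[0.189, -0.312, 0.0], [0.191, 0.802, 0.0], [0.552, 0.244, 0.0], [1.115, -0.63, 0.0], [1.124, 1.123, 0.0]]
```

View pics/w1.png

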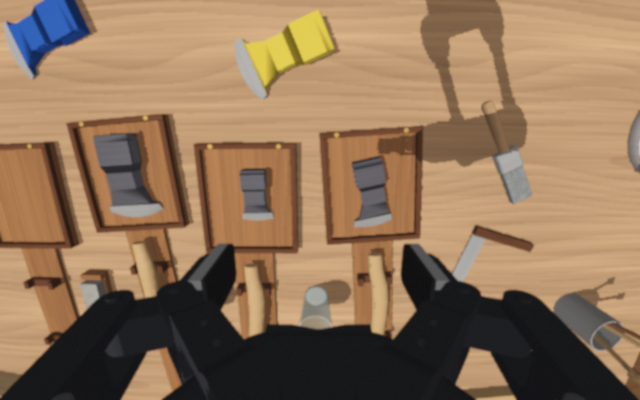

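The wrist view shows all the trays: empty (30,195), broad (128,175), small (255,195), bearded (372,190), with the glass at (316,300). The arm was still settling, so I'll retake it and magnify.

>>> {"op": "send_rows", "data": {
  "increments": [
    {"gripper": -1, "linear": [0, 0, 0], "delta_rot": [0, 0, 0]},
    {"gripper": -1, "linear": [0, 0, 0], "delta_rot": [0, 0, 0]},
    {"gripper": -1, "linear": [0, 0, 0], "delta_rot": [0, 0, 0]}
  ]
}}

```text
clock: 1.25
position: [0.4739, 0.2418, 0.3712]
ee_rot: [-0.001, 0.0, 1.0, 0.0]
contact_force: [0.5, 0.0, -0.9]
width: 0.0856
gripper_force: 0.0
```

```bash
python3 - <<'E'
from h import *
snap('wrist','w2');s=get_state();print(s['position'],s['ee_rot'],np.abs(s['qd']).max())
a=cv2.imread('pics/w2.png')[105:260,190:430];cv2.imwrite('pics/c3.png',cv2.resize(a,None,fx=3.33,fy=3.33,interpolation=cv2.INTER_CUBIC))
E
```

```text
[0.47384221 0.24196552 0.37123551] [-9.03489147e-04 -1.08964817e-04  9.99999586e-01 -2.14136224e-05] 0.005195648508708952
```

View pics/c3.png

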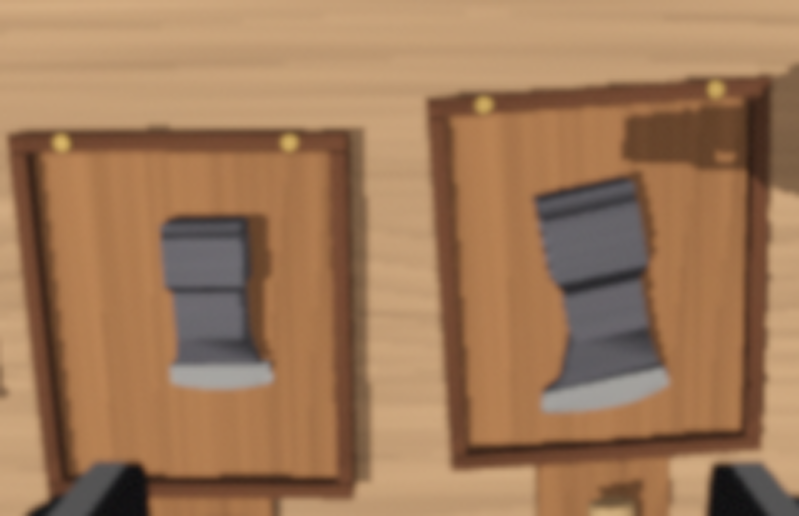

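```bash
cat > trays.py <<'E'
from h import *
from scipy.optimize import least_squares
HX,HY=.105,.09
CN=np.array([(-HX,-HY,0),(-HX,HY,0),(HX,HY,0),(HX,-HY,0)])
def tray(f,uv,idx=(0,1,2,3),x0=(.5,0,0)):
    uv=np.array(uv,float)
    def res(p): return (px(f,CN[list(idx)]@R.from_euler('z',p[2]).as_matrix().T+[p[0],p[1],.022])-uv).ravel()
    g=least_squares(res,x0);print('tray',g.x.round(4),g.fun.round(1));return g.x
E
python3 - <<'E'
from trays import *
cv=lambda p:np.array(p,float)/3.33+[190,105]
t2=tray('w2',cv([(11,133),(348,130),(352,495),(58,497)]));t3=tray('w2',cv([(429,98),(769,77),(759,446),(455,466)]))
print(w('w2',cv([(11,133),(348,130),(352,495),(58,497)]),.022).round(4).tolist())
def head(n,bot,edge,neckL,neckR,zn):
  b=w('w2',cv(bot),.010).mean(0);e=w('w2',cv(edge),.0115).mean(0)
  l=w('w2',cv(neckL),zn);r=w('w2',cv(neckR),zn)
  print(n,'poll',b[:2].round(4),'edge',e[:2].round(4),'mid',((b+e)/2)[:2].round(4),'len',np.linalg.norm((e-b)[:2]).round(4),'yaw',np.arctan2(*(e-b)[1::-1]).round(3),'neck',((l.mean(0)+r.mean(0))/2)[:2].round(4),'w',np.linalg.norm(l.mean(0)-r.mean(0)).round(4),'nyaw',[np.arctan2(*(q[1]-q[0])[1::-1]).round(3) for q in(l,r)])
head('small',[(165,222),(247,217)],[(221,388)],[(174,292),(180,345)],[(246,290),(248,345)],.032)
head('bearded',[(536,198),(636,177)],[(612,402)],[(565,290),(575,338)],[(645,272),(652,325)],.034)
E
```

```text
tray [0.5472 0.1136 0.0029] [-1.1 -0.2  0.7 -0.2  2.2  0.8 -1.9  0.1]
tray [0.5239 0.3392 0.068 ] [-1.2 -0.5  1.4 -1.1  1.2  1.  -1.4  1.3]
[[0.4428, 0.0251, 0.022], [0.4423, 0.2022, 0.022], [0.6503, 0.1996, 0.022], [0.6522, 0.0276, 0.022]]
small poll [0.4911 0.1224] edge [0.5883 0.1252] mid [0.5397 0.1238] len 0.0972 yaw 0.029 neck [0.541  0.1275] w 0.0378 nyaw [np.float64(0.037), np.float64(-0.017)]
bearded poll [0.4739 0.3292] edge [0.5971 0.3495] mid [0.5355 0.3394] len 0.1248 yaw 0.163 neck [0.5341 0.3403] w 0.0425 nyaw [np.float64(0.237), np.float64(0.189)]
```

```bash
python3 - <<'E'
from trays import *
exec(open('fit.py').read().split('for t in s')[0].split('minimize')[-1].split("least_squares\n")[1])
for t in s:
  for f,D,k,off in(('s0',s,2.25,(140,130)),('d0',d,2.19,(195,120))):
    print(t,f,end=' ');tray(f,np.array([D[t][c] for c in('mm','mp','pp','pm')])/k+off)
for f in('s0','d0','w2'):print(f,px(f,[(.24,.522,.231),(.474,.242,.371)]).round(0).tolist())
E
```

```text
T0 s0 tray [ 0.5441 -0.3477  0.0075] [-1.9 -2.  -0.1 -3.1  1.2 -3.4  0.7  5.6]
T0 d0 tray [ 0.5397 -0.352   0.0129] [ 0.2  3.1 -1.1 -3.  -1.4 -2.3  1.9 -0.7]
T1 s0 tray [ 0.5047 -0.1141  0.0658] [-1.4 -1.  -1.  -1.9  1.5 -0.4  0.8  2. ]
T1 d0 tray [ 0.497  -0.1203  0.0695] [ 0.2  1.  -1.6 -1.3 -0.8 -1.1  2.1  0. ]
T2 s0 tray [ 0.5492  0.1076 -0.002 ] [-1.2 -0.7 -0.7 -2.   1.5 -1.2  0.4  2.5]
T2 d0 tray [0.5411 0.0951 0.0065] [ 0.2  1.6 -1.7 -1.8  0.1 -0.4  1.3 -0.5]
T3 s0 tray [0.5272 0.3327 0.066 ] [-1.4  0.2 -0.3 -1.2  1.5 -1.4  0.2  1.4]
T3 d0 tray [0.5209 0.3225 0.0693] [-0.   0.9 -1.5 -1.1  0.1 -0.6  1.4 -0.3]
s0 [[335.0, 49.0], [358.0, 41.0]]
d0 [[101.0, 76.0], [235.0, 19.0]]
w2 [[620.0, -55.0], [317.0, 250.0]]
```

>>> {"op": "send_rows", "data": {
  "increments": [
    {"gripper": -1, "linear": [0.065, -0.12, -0.2], "delta_rot": [0, 0, 0]},
    {"gripper": -1, "linear": [0.065, -0.12, -0.2], "delta_rot": [0, 0, 0]},
    {"gripper": -1, "linear": [0.065, -0.12, -0.2], "delta_rot": [0, 0, 0]},
    {"gripper": -1, "linear": [0.065, -0.12, -0.2], "delta_rot": [0, 0, 0]},
    {"gripper": -1, "linear": [0.065, -0.12, -0.2], "delta_rot": [0, 0, 0]},
    {"gripper": -1, "linear": [0.065, -0.12, -0.2], "delta_rot": [0, 0, 0]},
    {"gripper": -1, "linear": [0.065, -0.12, -0.2], "delta_rot": [0, 0, 0]},
    {"gripper": -1, "linear": [0.065, -0.12, -0.2], "delta_rot": [0, 0, 0]}
  ]
}}

```text
clock: 2.1
position: [0.5406, 0.1226, 0.1737]
ee_rot: [0.001, 0.0, 1.0, 0.001]
contact_force: [-0.7, 0.3, 0.0]
width: 0.0853
gripper_force: 0.0
```

```bash
python3 - <<'E'
from h import *
snap('wrist','w3');s=get_state();print(s['position'],s['ee_rot'],np.abs(s['qd']).max())
snap('side','d3')
a=cv2.imread('pics/w3.png')
b=cv2.imread('pics/d3.png')[90:290,200:440]
A=np.zeros((600,800,3),np.uint8);A[:400,:640]=a;A[400:,:240]=b;cv2.imwrite('pics/c4.png',A)
E
```

```text
[0.54075905 0.1225297  0.17398934] [ 1.74515754e-03 -2.88194102e-05  9.99998357e-01  4.88472828e-04] 0.006050160946915269
```

View pics/c4.png

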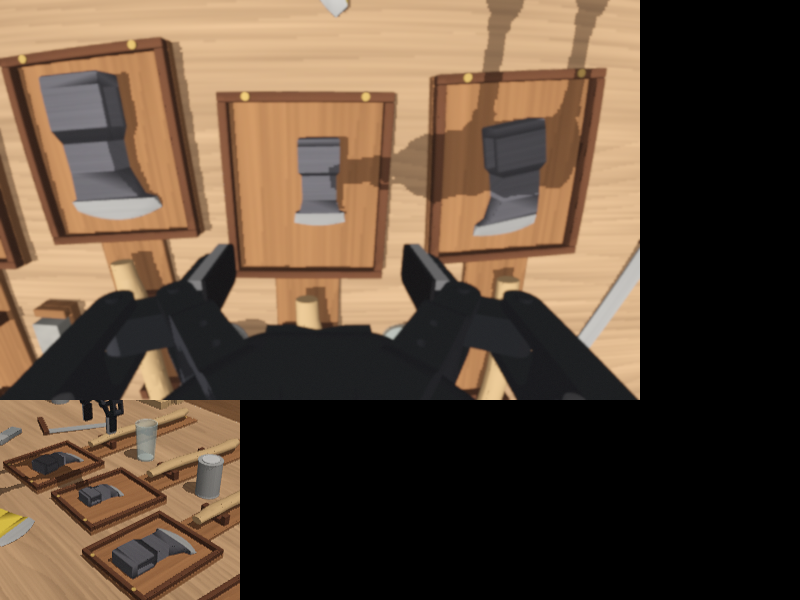

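```bash
cat >> trays.py <<'E'
def head(f,n,bot,edge,nl,nr,zn):
  b=w(f,bot,.010).mean(0);e=w(f,edge,.0115).mean(0);l=w(f,nl,zn);r=w(f,nr,zn)
  print(n,'poll',b[:2].round(4),'edge',e[:2].round(4),'mid',((b+e)/2)[:2].round(4),'len',np.linalg.norm((e-b)[:2]).round(4),'yaw',np.arctan2(*(e-b)[1::-1]).round(3),'neck',((l.mean(0)+r.mean(0))/2)[:2].round(4),'w',np.linalg.norm(l.mean(0)-r.mean(0)).round(4))
E
python3 - <<'E'
from trays import *
tray('w3',[(217,93),(395,94),(382,277),(230,276)]);tray('w3',[(0,57),(164,39),(203,236),(55,243)]);tray('w3',[(432,77),(605,69),(575,252),(430,262)])
head('w3','small',[(298,139),(340,138)],[(320,225)],[(303,176),(303,200)],[(338,174),(338,198)],.032)
head('w3','broad',[(40,77),(112,71)],[(118,218)],[(65,140),(78,178)],[(125,137),(132,170)],.037)
print(px('w3',[(.54,.124,.032),(.541,.104,.022)]))
E
```

```text
tray [ 0.5482  0.1104 -0.0103] [-1.8 -2.   1.4 -1.4 -0.5  2.7  0.9  2.4]
tray [ 0.5011 -0.1069  0.0588] [ 0.1 -0.3  1.1 -3.2 -2.3  2.5  0.9  2.4]
tray [0.5251 0.3359 0.0821] [ 1.8 -1.4 -0.4 -2.7 -0.6  1.  -0.9  4.5]
small poll [0.49   0.1246] edge [0.5882 0.1258] mid [0.5391 0.1252] len 0.0982 yaw 0.012 neck [0.5383 0.126 ] w 0.0365
broad poll [ 0.4204 -0.1313] edge [ 0.5798 -0.1122] mid [ 0.5001 -0.1218] len 0.1605 yaw 0.119 neck [ 0.5043 -0.0993] w 0.0631
[[318.52501909 188.76290934]
 [299.91823649 187.50104019]]
```

>>> {"op": "send_rows", "data": {
  "increments": [
    {"gripper": -1, "linear": [-0.002, 0.002, -0.05], "delta_rot": [0, 0, 0]},
    {"gripper": -1, "linear": [-0.002, 0.002, -0.1], "delta_rot": [0, 0, 0]},
    {"gripper": -1, "linear": [-0.002, 0.002, -0.13], "delta_rot": [0, 0, 0]},
    {"gripper": -1, "linear": [-0.002, 0.002, -0.15], "delta_rot": [0, 0, 0]},
    {"gripper": -1, "linear": [-0.002, 0.002, -0.159], "delta_rot": [0, 0, 0]},
    {"gripper": -1, "linear": [-0.002, 0.002, -0.159], "delta_rot": [0, 0, 0]},
    {"gripper": 0, "linear": [-0.002, 0.002, -0.159], "delta_rot": [0, 0, 0]},
    {"gripper": 0.1, "linear": [-0.002, 0.002, -0.159], "delta_rot": [0, 0, 0]}
  ],
  "newtons": 50
}}

```text
clock: 3.0
position: [0.5395, 0.1233, 0.0147]
ee_rot: [0.002, 0.001, 1.0, 0.0]
contact_force: [1.1, 0.5, 0.4]
width: 0.0588
gripper_force: 0.0
```

>>> {"op": "send_rows", "data": {
  "increments": [
    {"gripper": 1, "linear": [0, 0, 0], "delta_rot": [0, 0, 0]},
    {"gripper": 1, "linear": [0, 0, 0], "delta_rot": [0, 0, 0]},
    {"gripper": 1, "linear": [0, 0, 0], "delta_rot": [0, 0, 0]},
    {"gripper": 1, "linear": [0, 0, 0], "delta_rot": [0, 0, 0]},
    {"gripper": 1, "linear": [0, 0, 0], "delta_rot": [0, 0, 0]},
    {"gripper": 1, "linear": [0, 0, 0], "delta_rot": [0, 0, 0]}
  ]
}}

```text
clock: 3.6
position: [0.539, 0.1232, 0.0144]
ee_rot: [0.001, 0.001, 1.0, 0.0]
contact_force: [-0.8, 1.3, 5.2]
width: 0.0353
gripper_force: 52.0
```

>>> {"op": "send_rows", "data": {
  "increments": [
    {"gripper": 1, "linear": [0, 0, 0.02], "delta_rot": [0, 0, 0]},
    {"gripper": 1, "linear": [0, 0, 0.06], "delta_rot": [0, 0, 0]},
    {"gripper": 1, "linear": [0, 0, 0.11], "delta_rot": [0, 0, 0]},
    {"gripper": 1, "linear": [0, -0.04, 0.14], "delta_rot": [0, 0, 0]},
    {"gripper": 1, "linear": [0, -0.09, 0.15], "delta_rot": [0, 0, 0]},
    {"gripper": 1, "linear": [0, -0.14, 0.15], "delta_rot": [0, 0, 0]},
    {"gripper": 1, "linear": [0, -0.19, 0.15], "delta_rot": [0, 0, 0]},
    {"gripper": 1, "linear": [0, -0.24, 0.15], "delta_rot": [0, 0, 0]}
  ]
}}

```text
clock: 4.4
position: [0.5372, -0.1177, 0.163]
ee_rot: [-0.0, 0.001, 1.0, 0.0]
contact_force: [0.7, 0.3, -4.3]
width: 0.035
gripper_force: 51.1
```

>>> {"op": "send_rows", "data": {
  "increments": [
    {"gripper": 1, "linear": [0, -0.05, 0], "delta_rot": [0, 0, 0]},
    {"gripper": 1, "linear": [0, -0.1, 0], "delta_rot": [0, 0, 0]},
    {"gripper": 1, "linear": [0, -0.15, 0], "delta_rot": [0, 0, 0]},
    {"gripper": 1, "linear": [0, -0.18, 0], "delta_rot": [0, 0, 0]},
    {"gripper": 1, "linear": [0, -0.19, 0], "delta_rot": [0, 0, 0]},
    {"gripper": 1, "linear": [0, -0.19, 0], "delta_rot": [0, 0, 0]},
    {"gripper": 1, "linear": [0, -0.19, 0], "delta_rot": [0, 0, 0]}
  ]
}}

```text
clock: 5.1
position: [0.5376, -0.3045, 0.1625]
ee_rot: [-0.001, 0.001, 1.0, 0.001]
contact_force: [-0.2, 0.0, -3.3]
width: 0.0347
gripper_force: 51.2
```

```bash
python3 - <<'E'
from h import *
snap('wrist','w4');s=get_state();print(s['position'],s['ee_rot'],np.abs(s['qd']).max(),s['width'],s['contact_force'])
E
```

```text
[ 0.53775805 -0.30407423  0.16268101] [-4.87628491e-04  3.90185939e-04  9.99999281e-01  1.02354737e-03] 0.012777362378327377 0.03498422200835905 [ 0.72993927  0.81984002 -4.05161779]
```

View pics/w4.png

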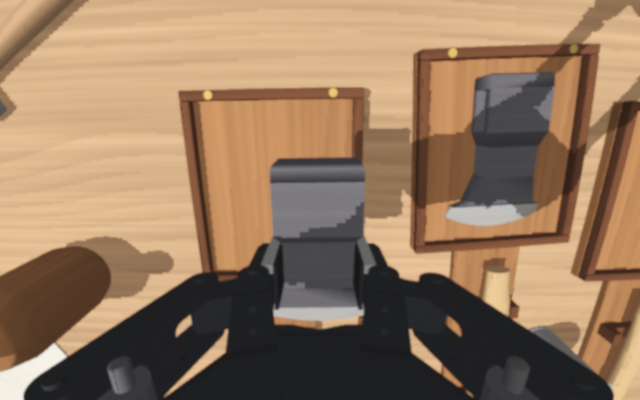

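```bash
python3 - <<'E'
from trays import *
tray('w4',[(180,93),(363,90)],(0,1));tray('w4',[(415,53),(598,45),(568,240),(413,251)])
head('w4','broad',[(476,80),(553,74)],[(492,226)],[(474,140),(474,175)],[(546,140),(538,175)],.037)
E
```

```text
tray [ 0.5453 -0.3473  0.0083] [-2.3  0.3  2.2  0.1]
tray [ 0.502  -0.1146  0.0743] [ 0.9 -2.7 -0.7 -2.6 -0.6  2.6  0.5  4.7]
broad poll [ 0.4235 -0.1048] edge [ 0.5826 -0.1048] mid [ 0.503  -0.1048] len 0.1592 yaw -0.0 neck [ 0.5017 -0.1172] w 0.0697
```

>>> {"op": "send_rows", "data": {
  "increments": [
    {"gripper": 1, "linear": [0.006, -0.043, -0.02], "delta_rot": [0, 0, 0]},
    {"gripper": 1, "linear": [0.006, -0.043, -0.06], "delta_rot": [0, 0, 0]},
    {"gripper": 1, "linear": [0.006, -0.043, -0.1], "delta_rot": [0, 0, 0]},
    {"gripper": 1, "linear": [0.006, -0.043, -0.125], "delta_rot": [0, 0, 0]},
    {"gripper": 1, "linear": [0.006, -0.043, -0.14], "delta_rot": [0, 0, 0]},
    {"gripper": 1, "linear": [0.006, -0.043, -0.147], "delta_rot": [0, 0, 0]},
    {"gripper": 1, "linear": [0.006, -0.043, -0.148], "delta_rot": [0, 0, 0]},
    {"gripper": 1, "linear": [0.006, -0.043, -0.148], "delta_rot": [0, 0, 0]}
  ]
}}

```text
clock: 5.95
position: [0.545, -0.3486, 0.0158]
ee_rot: [0.001, 0.0, 1.0, -0.0]
contact_force: [0.6, -0.5, -3.0]
width: 0.035
gripper_force: 51.5
```

>>> {"op": "send_rows", "data": {
  "increments": [
    {"gripper": 0.1, "linear": [0, 0, 0], "delta_rot": [0, 0, 0]},
    {"gripper": 0, "linear": [0, 0, 0], "delta_rot": [0, 0, 0]},
    {"gripper": -0.5, "linear": [0, 0, 0], "delta_rot": [0, 0, 0]},
    {"gripper": -0.7, "linear": [0, 0, 0.02], "delta_rot": [0, 0, 0]},
    {"gripper": -1, "linear": [0, 0, 0.06], "delta_rot": [0, 0, 0]},
    {"gripper": -1, "linear": [0, 0, 0.11], "delta_rot": [0, 0, 0]},
    {"gripper": -1, "linear": [0, 0.05, 0.15], "delta_rot": [0, 0, 0]},
    {"gripper": -1, "linear": [0, 0.1, 0.15], "delta_rot": [0, 0, 0]}
  ]
}}

```text
clock: 6.75
position: [0.547, -0.2633, 0.1688]
ee_rot: [0.005, 0.003, 1.0, -0.003]
contact_force: [1.3, 0.2, -0.8]
width: 0.0856
gripper_force: 0.0
```

>>> {"op": "send_rows", "data": {
  "increments": [
    {"gripper": -1, "linear": [-0.01, 0.4, 0.01], "delta_rot": [0, 0, 0]},
    {"gripper": -1, "linear": [-0.01, 0.4, 0.01], "delta_rot": [0, 0, 0]},
    {"gripper": -1, "linear": [-0.01, 0.4, 0.01], "delta_rot": [0, 0, 0]},
    {"gripper": -1, "linear": [-0.01, 0.4, 0.01], "delta_rot": [0, 0, 0]},
    {"gripper": -1, "linear": [-0.01, 0.4, 0.01], "delta_rot": [0, 0, 0]},
    {"gripper": -1, "linear": [-0.01, 0.4, 0.01], "delta_rot": [0, 0, 0]},
    {"gripper": -1, "linear": [-0.01, 0.4, 0.01], "delta_rot": [0, 0, 0]},
    {"gripper": -1, "linear": [-0.01, 0.4, 0.01], "delta_rot": [0, 0, 0]}
  ]
}}

```text
clock: 7.55
position: [0.534, 0.1411, 0.1742]
ee_rot: [0.001, 0.001, 1.0, 0.0]
contact_force: [0.2, 0.2, -0.3]
width: 0.0854
gripper_force: 0.0
```

>>> {"op": "send_rows", "data": {
  "increments": [
    {"gripper": -1, "linear": [0, 0.185, 0], "delta_rot": [0, 0, 0.17]},
    {"gripper": -1, "linear": [0, 0.185, 0], "delta_rot": [0, 0, 0.17]},
    {"gripper": -1, "linear": [0, 0.185, 0], "delta_rot": [0, 0, 0.17]},
    {"gripper": -1, "linear": [0, 0.185, 0], "delta_rot": [0, 0, 0.17]},
    {"gripper": -1, "linear": [0, 0.185, 0], "delta_rot": [0, 0, 0.17]},
    {"gripper": -1, "linear": [0, 0.185, 0], "delta_rot": [0, 0, 0.17]},
    {"gripper": -1, "linear": [0, 0.185, 0], "delta_rot": [0, 0, 0.17]}
  ]
}}

```text
clock: 8.25
position: [0.5341, 0.3231, 0.1735]
ee_rot: [0.0, -0.084, 0.996, -0.0]
contact_force: [-1.3, -0.8, -0.7]
width: 0.0855
gripper_force: 0.0
```

```bash
python3 - <<'E'
from h import *
snap('wrist','w5');s=get_state();print(s['position'],s['ee_rot'],np.abs(s['qd']).max())
a=cv2.imread('pics/w5.png')[80:290,60:460];cv2.imwrite('pics/c5.png',cv2.resize(a,None,fx=2,fy=2,interpolation=cv2.INTER_CUBIC))
E
```

```text
[0.53421252 0.32281669 0.17355803] [ 5.66841376e-06 -8.33101791e-02  9.96523638e-01 -2.29863255e-04] 0.00673959937799912
```

View pics/c5.png

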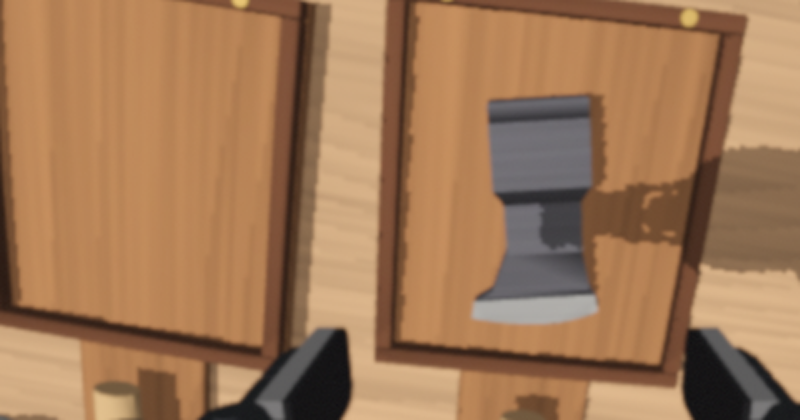

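```bash
python3 - <<'E'
from trays import *
cv=lambda p:np.array(p,float)/2+[60,80]
tray('w5',cv([(746,20),(673,385),(377,360)]),(1,2,3));tray('w5',cv([(301,2),(278,361)]),(1,2))
head('w5','bearded',cv([(489,100),(588,96)]),cv([(542,325)]),cv([(507,205),(507,250)]),cv([(582,203),(580,248)]),.034)
E
```

```text
tray [0.5248 0.3381 0.0667] [ 1.4 -2.6  1.2  2.6 -2.8  1.6]
tray [ 0.5457  0.1107 -0.008 ] [ 0.7 -3.9 -0.9  5.6]
bearded poll [0.472  0.3255] edge [0.5997 0.3504] mid [0.5358 0.3379] len 0.1301 yaw 0.193 neck [0.5351 0.3387] w 0.0384
```

>>> {"op": "send_rows", "data": {
  "increments": [
    {"gripper": -1, "linear": [0.002, 0.015, -0.05], "delta_rot": [0, 0, 0.02]},
    {"gripper": -1, "linear": [0.002, 0.015, -0.1], "delta_rot": [0, 0, 0.02]},
    {"gripper": -1, "linear": [0.002, 0.015, -0.13], "delta_rot": [0, 0, 0.02]},
    {"gripper": -1, "linear": [0.002, 0.015, -0.15], "delta_rot": [0, 0, 0.02]},
    {"gripper": -1, "linear": [0.002, 0.015, -0.158], "delta_rot": [0, 0, 0.02]},
    {"gripper": -1, "linear": [0.002, 0.015, -0.159], "delta_rot": [0, 0, 0.02]},
    {"gripper": 0, "linear": [0.002, 0.015, -0.159], "delta_rot": [0, 0, 0.02]},
    {"gripper": 0.1, "linear": [0.002, 0.015, -0.159], "delta_rot": [0, 0, 0.02]}
  ]
}}

```text
clock: 9.1
position: [0.5374, 0.3394, 0.0161]
ee_rot: [0.002, -0.094, 0.996, 0.001]
contact_force: [0.4, -0.3, -0.7]
width: 0.0591
gripper_force: 0.0
```

>>> {"op": "send_rows", "data": {
  "increments": [
    {"gripper": 1, "linear": [0, 0, 0], "delta_rot": [0, 0, 0]},
    {"gripper": 1, "linear": [0, 0, 0], "delta_rot": [0, 0, 0]},
    {"gripper": 1, "linear": [0, 0, 0], "delta_rot": [0, 0, 0]},
    {"gripper": 1, "linear": [0, 0, 0], "delta_rot": [0, 0, 0]},
    {"gripper": 1, "linear": [0, 0, 0], "delta_rot": [0, 0, 0]},
    {"gripper": 1, "linear": [0, 0, 0], "delta_rot": [0, 0, 0]}
  ],
  "newtons": 60
}}

```text
clock: 9.7
position: [0.5374, 0.339, 0.0163]
ee_rot: [0.002, -0.094, 0.996, -0.0]
contact_force: [0.6, -2.9, 5.9]
width: 0.0385
gripper_force: 62.5
```

>>> {"op": "send_rows", "data": {
  "increments": [
    {"gripper": 1, "linear": [0, 0, 0.02], "delta_rot": [0, 0, 0]},
    {"gripper": 1, "linear": [0, 0, 0.05], "delta_rot": [0, 0, 0]},
    {"gripper": 1, "linear": [0, -0.02, 0.085], "delta_rot": [0, 0, 0]},
    {"gripper": 1, "linear": [0.002, -0.06, 0.09], "delta_rot": [0, 0, -0.05]},
    {"gripper": 1, "linear": [0.004, -0.11, 0.09], "delta_rot": [0, 0, -0.1]},
    {"gripper": 1, "linear": [0.008, -0.16, 0.09], "delta_rot": [0, 0, -0.15]},
    {"gripper": 1, "linear": [0.01, -0.205, 0.09], "delta_rot": [0, 0, -0.187]},
    {"gripper": 1, "linear": [0.01, -0.228, 0.09], "delta_rot": [0, 0, -0.187]}
  ]
}}

```text
clock: 10.5
position: [0.5453, 0.1076, 0.104]
ee_rot: [-0.001, 0.001, 1.0, -0.001]
contact_force: [0.8, -0.3, -5.3]
width: 0.0387
gripper_force: 61.7
```

>>> {"op": "send_rows", "data": {
  "increments": [
    {"gripper": 1, "linear": [0, 0, -0.02], "delta_rot": [0, 0, 0]},
    {"gripper": 1, "linear": [0, 0, -0.05], "delta_rot": [0, 0, 0]},
    {"gripper": 1, "linear": [0, 0, -0.07], "delta_rot": [0, 0, 0]},
    {"gripper": 1, "linear": [0, 0, -0.082], "delta_rot": [0, 0, 0]},
    {"gripper": 1, "linear": [0, 0, -0.088], "delta_rot": [0, 0, 0]},
    {"gripper": 1, "linear": [0, 0, -0.089], "delta_rot": [0, 0, 0]},
    {"gripper": 1, "linear": [0, 0, -0.089], "delta_rot": [0, 0, 0]}
  ]
}}

```text
clock: 11.2
position: [0.5455, 0.1113, 0.0163]
ee_rot: [-0.0, -0.001, 1.0, -0.0]
contact_force: [-3.6, -0.1, 1.8]
width: 0.0387
gripper_force: 62.2
```

>>> {"op": "send_rows", "data": {
  "increments": [
    {"gripper": 0.1, "linear": [0, 0, 0], "delta_rot": [0, 0, 0]},
    {"gripper": 0, "linear": [0, 0, 0], "delta_rot": [0, 0, 0]},
    {"gripper": -0.5, "linear": [0, 0, 0], "delta_rot": [0, 0, 0]},
    {"gripper": -0.7, "linear": [0, 0, 0.02], "delta_rot": [0, 0, 0]},
    {"gripper": -1, "linear": [0, 0, 0.06], "delta_rot": [0, 0, 0]},
    {"gripper": -1, "linear": [0, 0, 0.11], "delta_rot": [0, 0, 0]},
    {"gripper": -1, "linear": [-0.02, -0.04, 0.15], "delta_rot": [0, 0, 0]},
    {"gripper": -1, "linear": [-0.03, -0.08, 0.16], "delta_rot": [0, 0, 0]}
  ]
}}

```text
clock: 12.0
position: [0.5192, 0.0329, 0.1791]
ee_rot: [0.005, -0.003, 1.0, 0.0]
contact_force: [1.9, -0.7, 0.4]
width: 0.0857
gripper_force: 0.0
```

>>> {"op": "send_rows", "data": {
  "increments": [
    {"gripper": -1, "linear": [-0.015, -0.12, 0], "delta_rot": [0, 0, 0.06]},
    {"gripper": -1, "linear": [-0.015, -0.12, 0], "delta_rot": [0, 0, 0.06]},
    {"gripper": -1, "linear": [-0.015, -0.12, 0], "delta_rot": [0, 0, 0.06]},
    {"gripper": -1, "linear": [-0.015, -0.12, 0], "delta_rot": [0, 0, 0.06]},
    {"gripper": -1, "linear": [-0.015, -0.12, 0], "delta_rot": [0, 0, 0.06]},
    {"gripper": -1, "linear": [-0.015, -0.12, 0], "delta_rot": [0, 0, 0.06]}
  ]
}}

```text
clock: 12.6
position: [0.5019, -0.0867, 0.175]
ee_rot: [0.0, -0.031, 1.0, 0.0]
contact_force: [0.3, 0.1, -0.3]
width: 0.0851
gripper_force: 0.0
```

```bash
python3 - <<'E'
from h import *
snap('wrist','w6');s=get_state();print(s['position'],s['ee_rot'],np.abs(s['qd']).max())
a=cv2.imread('pics/w6.png')[40:300,170:570];cv2.imwrite('pics/c6.png',cv2.resize(a,None,fx=2,fy=2,interpolation=cv2.INTER_CUBIC))
E
```

```text
[ 0.50181212 -0.08644491  0.17496339] [ 2.46697701e-04 -3.13280443e-02  9.99509093e-01  2.54691424e-04] 0.005264534702188899
```

View pics/c6.png

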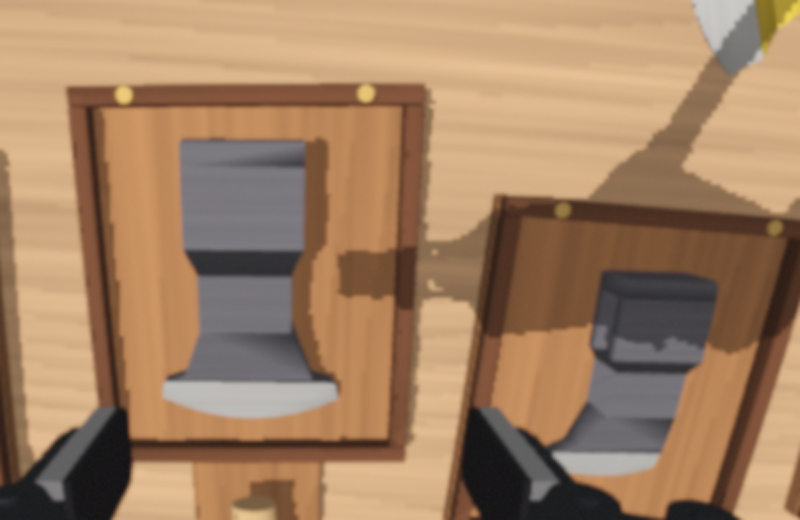

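```bash
python3 - <<'E'
from trays import *
cv=lambda p:np.array(p,float)/2+[170,40]
tray('w6',cv([(68,88),(425,85),(403,460)]),(0,1,2))
head('w6','broad',cv([(181,141),(304,141)]),cv([(251,418)]),cv([(199,275),(202,332)]),cv([(292,275),(292,332)]),.037)
head('w6','bearded',cv([(605,270),(718,278)]),cv([(612,474)]),cv([(592,365),(585,405)]),cv([(687,370),(676,410)]),.034)
t2=w('w6',cv([(497,195)]),.022)-[-.105,-.09,0];print(t2)
E
```

```text
tray [ 0.5019 -0.111   0.0625] [-2.  -0.9  0.9 -0.2  1.2  2.1]
broad poll [ 0.4238 -0.1188] edge [ 0.5816 -0.1078] mid [ 0.5027 -0.1133] len 0.1582 yaw 0.069 neck [ 0.505  -0.1113] w 0.0472
bearded poll [0.4798 0.1218] edge [0.6076 0.1197] mid [0.5437 0.1207] len 0.1278 yaw -0.017 neck [0.5405 0.1053] w 0.0543
[[0.54754299 0.1052221  0.022     ]]
```

>>> {"op": "send_rows", "data": {
  "increments": [
    {"gripper": -1, "linear": [0.001, -0.026, -0.04], "delta_rot": [0, 0, 0.005]},
    {"gripper": -1, "linear": [0.001, -0.026, -0.09], "delta_rot": [0, 0, 0.005]},
    {"gripper": -1, "linear": [0.001, -0.026, -0.13], "delta_rot": [0, 0, 0.005]},
    {"gripper": -1, "linear": [0.001, -0.026, -0.15], "delta_rot": [0, 0, 0.005]},
    {"gripper": -1, "linear": [0.001, -0.026, -0.159], "delta_rot": [0, 0, 0.005]},
    {"gripper": -1, "linear": [0.001, -0.026, -0.16], "delta_rot": [0, 0, 0.005]},
    {"gripper": -0.2, "linear": [0.001, -0.026, -0.16], "delta_rot": [0, 0, 0.005]},
    {"gripper": 0, "linear": [0.001, -0.026, -0.16], "delta_rot": [0, 0, 0.005]}
  ]
}}

```text
clock: 13.45
position: [0.5038, -0.1137, 0.0163]
ee_rot: [0.002, -0.033, 0.999, -0.001]
contact_force: [0.3, 0.2, 0.5]
width: 0.059
gripper_force: 0.0
```

>>> {"op": "send_rows", "data": {
  "increments": [
    {"gripper": 1, "linear": [0, 0, 0], "delta_rot": [0, 0, 0]},
    {"gripper": 1, "linear": [0, 0, 0], "delta_rot": [0, 0, 0]},
    {"gripper": 1, "linear": [0, 0, 0], "delta_rot": [0, 0, 0]},
    {"gripper": 1, "linear": [0, 0, 0], "delta_rot": [0, 0, 0]},
    {"gripper": 1, "linear": [0, 0, 0], "delta_rot": [0, 0, 0]},
    {"gripper": 1, "linear": [0, 0, 0], "delta_rot": [0, 0, 0]}
  ],
  "newtons": 90
}}

```text
clock: 14.05
position: [0.5037, -0.1137, 0.0167]
ee_rot: [0.002, -0.033, 0.999, -0.0]
contact_force: [-0.2, 0.4, 5.2]
width: 0.0461
gripper_force: 94.3
```

>>> {"op": "send_rows", "data": {
  "increments": [
    {"gripper": 1, "linear": [0, 0, 0.015], "delta_rot": [0, 0, 0]},
    {"gripper": 1, "linear": [0, 0, 0.04], "delta_rot": [0, 0, 0]},
    {"gripper": 1, "linear": [0, 0, 0.08], "delta_rot": [0, 0, 0]},
    {"gripper": 1, "linear": [0, 0.02, 0.12], "delta_rot": [0, 0, 0]},
    {"gripper": 1, "linear": [0, 0.06, 0.14], "delta_rot": [0, 0, 0]},
    {"gripper": 1, "linear": [0, 0.1, 0.14], "delta_rot": [0, 0, 0]},
    {"gripper": 1, "linear": [0, 0.14, 0.14], "delta_rot": [0, 0, 0]},
    {"gripper": 1, "linear": [0, 0.18, 0.14], "delta_rot": [0, 0, 0]}
  ]
}}

```text
clock: 14.85
position: [0.501, 0.0678, 0.1546]
ee_rot: [-0.001, -0.033, 0.999, 0.0]
contact_force: [0.2, -0.4, -7.9]
width: 0.0463
gripper_force: 95.3
```

>>> {"op": "send_rows", "data": {
  "increments": [
    {"gripper": 1, "linear": [0.006, 0.04, 0], "delta_rot": [0, 0, 0]},
    {"gripper": 1, "linear": [0.012, 0.085, 0], "delta_rot": [0, 0, 0]},
    {"gripper": 1, "linear": [0.018, 0.13, 0], "delta_rot": [0, 0, 0]},
    {"gripper": 1, "linear": [0.024, 0.175, 0], "delta_rot": [0, 0, 0]},
    {"gripper": 1, "linear": [0.024, 0.215, 0], "delta_rot": [0, 0, 0]},
    {"gripper": 1, "linear": [0.024, 0.25, 0], "delta_rot": [0, 0, 0]},
    {"gripper": 1, "linear": [0.024, 0.27, -0.01], "delta_rot": [0, 0, 0]},
    {"gripper": 1, "linear": [0.024, 0.27, -0.03], "delta_rot": [0, 0, 0]}
  ]
}}

```text
clock: 15.65
position: [0.5269, 0.3398, 0.125]
ee_rot: [0.001, -0.035, 0.999, 0.001]
contact_force: [0.7, 0.5, -8.6]
width: 0.046
gripper_force: 95.2
```

>>> {"op": "send_rows", "data": {
  "increments": [
    {"gripper": 1, "linear": [0, 0, -0.03], "delta_rot": [0, 0, 0]},
    {"gripper": 1, "linear": [0, 0, -0.06], "delta_rot": [0, 0, 0]},
    {"gripper": 1, "linear": [0, 0, -0.085], "delta_rot": [0, 0, 0]},
    {"gripper": 1, "linear": [0, 0, -0.098], "delta_rot": [0, 0, 0]},
    {"gripper": 1, "linear": [0, 0, -0.105], "delta_rot": [0, 0, 0]},
    {"gripper": 1, "linear": [0, 0, -0.108], "delta_rot": [0, 0, 0]},
    {"gripper": 1, "linear": [0, 0, -0.108], "delta_rot": [0, 0, 0]}
  ]
}}

```text
clock: 16.35
position: [0.527, 0.3365, 0.0177]
ee_rot: [0.001, -0.033, 0.999, 0.0]
contact_force: [-0.1, 0.6, -7.4]
width: 0.0456
gripper_force: 95.2
```

>>> {"op": "send_rows", "data": {
  "increments": [
    {"gripper": 1, "linear": [0, 0, -0.001], "delta_rot": [0, 0, 0]},
    {"gripper": 1, "linear": [0, 0, -0.002], "delta_rot": [0, 0, 0]},
    {"gripper": 0, "linear": [0, 0, -0.002], "delta_rot": [0, 0, 0]},
    {"gripper": -0.2, "linear": [0, 0, -0.002], "delta_rot": [0, 0, 0]},
    {"gripper": -0.7, "linear": [0, 0, -0.002], "delta_rot": [0, 0, 0]},
    {"gripper": -1, "linear": [0, 0, 0.02], "delta_rot": [0, 0, 0]},
    {"gripper": -1, "linear": [0, 0, 0.06], "delta_rot": [0, 0, 0]},
    {"gripper": -1, "linear": [0, 0, 0.11], "delta_rot": [0, 0, 0]}
  ]
}}

```text
clock: 17.15
position: [0.5254, 0.3359, 0.1265]
ee_rot: [-0.002, -0.033, 0.999, -0.001]
contact_force: [0.2, 0.2, 0.1]
width: 0.0853
gripper_force: 0.0
```

>>> {"op": "send_rows", "data": {
  "increments": [
    {"gripper": -1, "linear": [0.01, -0.2, 0.06], "delta_rot": [0, 0, -0.06]},
    {"gripper": -1, "linear": [0.01, -0.2, 0.06], "delta_rot": [0, 0, -0.06]},
    {"gripper": -1, "linear": [0.01, -0.2, 0.06], "delta_rot": [0, 0, -0.06]},
    {"gripper": -1, "linear": [0.01, -0.2, 0.06], "delta_rot": [0, 0, -0.06]},
    {"gripper": -1, "linear": [0.01, -0.2, 0.06], "delta_rot": [0, 0, -0.06]},
    {"gripper": -1, "linear": [0.01, -0.2, 0.06], "delta_rot": [0, 0, -0.06]},
    {"gripper": -1, "linear": [0.01, -0.2, 0.06], "delta_rot": [0, 0, -0.06]}
  ]
}}

```text
clock: 17.85
position: [0.5364, 0.1373, 0.1868]
ee_rot: [-0.0, -0.003, 1.0, 0.001]
contact_force: [0.2, 0.2, 0.2]
width: 0.0857
gripper_force: 0.0
```

```bash
python3 - <<'E'
from h import *
snap('wrist','w7');s=get_state();print(s['position'],s['ee_rot'],np.abs(s['qd']).max())
a=cv2.imread('pics/w7.png')[60:300,180:580];cv2.imwrite('pics/c7.png',cv2.resize(a,None,fx=2,fy=2,interpolation=cv2.INTER_CUBIC))
E
```

```text
[0.53614278 0.13771381 0.18643228] [-3.90986500e-04 -3.54695216e-03  9.99993509e-01  4.97915036e-04] 0.014931255451965367
```

View pics/c7.png

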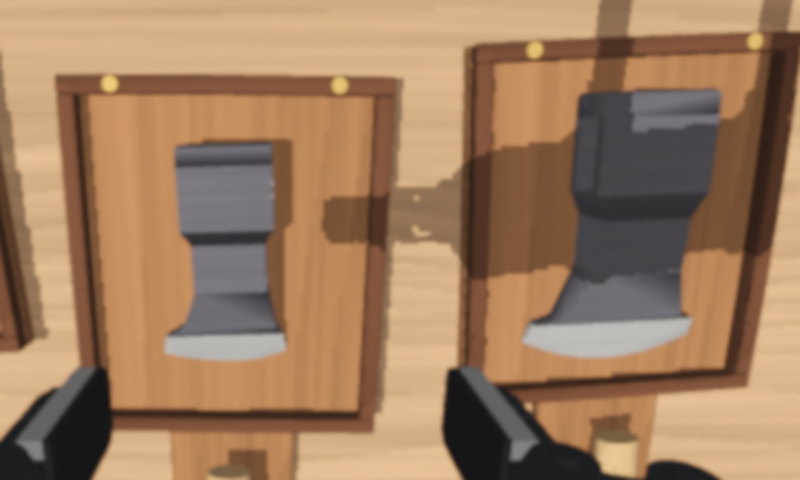

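```bash
python3 - <<'E'
from trays import *
cv=lambda p:np.array(p,float)/2+[180,60]
tray('w7',cv([(57,77),(396,79),(372,430)]),(0,1,2));tray('w7',cv([(467,48),(797,34),(746,382)]),(0,1,2))
head('w7','bearded',cv([(177,148),(272,145)]),cv([(228,361)]),cv([(192,250),(194,290)]),cv([(267,250),(268,290)]),.034)
head('w7','broad',cv([(579,97),(719,92)]),cv([(605,357)]),cv([(579,220),(575,270)]),cv([(690,215),(682,268)]),.037)
E
```

```text
tray [ 0.5487  0.1107 -0.0052] [-2.  -1.1  0.9 -0.6  1.3  2.8]
tray [0.5261 0.3351 0.0862] [-0.   0.3  0.3 -2.4 -0.1  2.9]
bearded poll [0.4804 0.1093] edge [0.6088 0.1092] mid [0.5446 0.1093] len 0.1285 yaw -0.001 neck [0.5452 0.1134] w 0.0406
broad poll [0.4491 0.3457] edge [0.606  0.3443] mid [0.5276 0.345 ] len 0.1569 yaw -0.009 neck [0.5283 0.3316] w 0.0615
```

>>> {"op": "send_rows", "data": {
  "increments": [
    {"gripper": -1, "linear": [0.008, -0.4, -0.02], "delta_rot": [0, 0, 0]},
    {"gripper": -1, "linear": [0.008, -0.4, -0.02], "delta_rot": [0, 0, 0]},
    {"gripper": -1, "linear": [0.008, -0.4, -0.02], "delta_rot": [0, 0, 0]},
    {"gripper": -1, "linear": [0.008, -0.4, -0.02], "delta_rot": [0, 0, 0]},
    {"gripper": -1, "linear": [0.008, -0.4, -0.02], "delta_rot": [0, 0, 0]},
    {"gripper": -1, "linear": [0.008, -0.4, -0.02], "delta_rot": [0, 0, 0]},
    {"gripper": -1, "linear": [0.008, -0.4, -0.02], "delta_rot": [0, 0, 0]},
    {"gripper": -1, "linear": [0.008, -0.4, -0.02], "delta_rot": [0, 0, 0]}
  ]
}}

```text
clock: 18.7
position: [0.5452, -0.263, 0.166]
ee_rot: [-0.0, -0.004, 1.0, 0.001]
contact_force: [0.6, -0.1, -0.2]
width: 0.0851
gripper_force: 0.0
```

>>> {"op": "send_rows", "data": {
  "increments": [
    {"gripper": -1, "linear": [0, -0.085, 0], "delta_rot": [0, 0, -0.006]},
    {"gripper": -1, "linear": [0, -0.085, 0], "delta_rot": [0, 0, -0.006]},
    {"gripper": -1, "linear": [0, -0.085, 0], "delta_rot": [0, 0, -0.006]},
    {"gripper": -1, "linear": [0, -0.085, 0], "delta_rot": [0, 0, -0.006]}
  ]
}}

```text
clock: 19.1
position: [0.545, -0.3468, 0.1655]
ee_rot: [-0.001, -0.0, 1.0, 0.001]
contact_force: [-0.1, 0.1, 0.3]
width: 0.0852
gripper_force: 0.0
```

```bash
python3 - <<'E'
from h import *
snap('wrist','w8');s=get_state();print(s['position'],s['ee_rot'],np.abs(s['qd']).max())
a=cv2.imread('pics/w8.png')[40:300,190:590];cv2.imwrite('pics/c8.png',cv2.resize(a,None,fx=2,fy=2,interpolation=cv2.INTER_CUBIC))
E
```

```text
[ 0.54493082 -0.34596683  0.16584572] [-6.64789360e-04 -8.44635536e-04  9.99998610e-01  1.27468805e-03] 0.01767193456692914
```

View pics/c8.png

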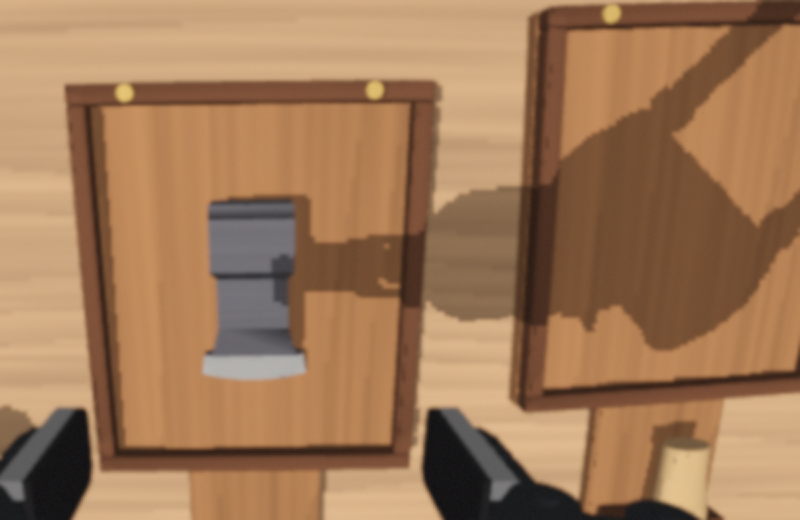

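```bash
python3 - <<'E'
from trays import *
cv=lambda p:np.array(p,float)/2+[190,40]
head('w8','small',cv([(209,204),(295,202)]),cv([(254,380)]),cv([(218,282),(219,328)]),cv([(289,280),(290,326)]),.032)
p=w('w8',cv([(537,12),(517,408)]),.022);print(p)
E
```

```text
small poll [ 0.4963 -0.3478] edge [ 0.5947 -0.3468] mid [ 0.5455 -0.3473] len 0.0985 yaw 0.01 neck [ 0.5454 -0.3468] w 0.0361
[[ 0.40582717 -0.21325248  0.022     ]
 [ 0.60801685 -0.19897004  0.022     ]]
```

>>> {"op": "send_rows", "data": {
  "increments": [
    {"gripper": -1, "linear": [0, -0.001, -0.05], "delta_rot": [0, 0, 0]},
    {"gripper": -1, "linear": [0, -0.001, -0.1], "delta_rot": [0, 0, 0]},
    {"gripper": -1, "linear": [0, -0.001, -0.13], "delta_rot": [0, 0, 0]},
    {"gripper": -1, "linear": [0, -0.001, -0.145], "delta_rot": [0, 0, 0]},
    {"gripper": -1, "linear": [0, -0.001, -0.151], "delta_rot": [0, 0, 0]},
    {"gripper": -1, "linear": [0, -0.001, -0.151], "delta_rot": [0, 0, 0]},
    {"gripper": 0, "linear": [0, -0.001, -0.151], "delta_rot": [0, 0, 0]},
    {"gripper": 0.1, "linear": [0, -0.001, -0.151], "delta_rot": [0, 0, 0]}
  ],
  "newtons": 50
}}

```text
clock: 19.95
position: [0.5455, -0.3492, 0.0176]
ee_rot: [0.001, -0.0, 1.0, -0.001]
contact_force: [0.1, -0.8, -0.0]
width: 0.0591
gripper_force: 0.0
```

>>> {"op": "send_rows", "data": {
  "increments": [
    {"gripper": 1, "linear": [0, 0, 0], "delta_rot": [0, 0, 0]},
    {"gripper": 1, "linear": [0, 0, 0], "delta_rot": [0, 0, 0]},
    {"gripper": 1, "linear": [0, 0, 0], "delta_rot": [0, 0, 0]},
    {"gripper": 1, "linear": [0, 0, 0], "delta_rot": [0, 0, 0]},
    {"gripper": 1, "linear": [0, 0, 0], "delta_rot": [0, 0, 0]},
    {"gripper": 1, "linear": [0, 0, 0], "delta_rot": [0, 0, 0]}
  ]
}}

```text
clock: 20.55
position: [0.5451, -0.3493, 0.0173]
ee_rot: [0.001, 0.0, 1.0, -0.0]
contact_force: [1.0, 0.9, 6.6]
width: 0.0348
gripper_force: 52.9
```

>>> {"op": "send_rows", "data": {
  "increments": [
    {"gripper": 1, "linear": [0, 0, 0.02], "delta_rot": [0, 0, 0]},
    {"gripper": 1, "linear": [0, 0, 0.05], "delta_rot": [0, 0, 0]},
    {"gripper": 1, "linear": [0, 0.02, 0.085], "delta_rot": [0, 0, 0]},
    {"gripper": 1, "linear": [-0.01, 0.06, 0.09], "delta_rot": [0, 0, 0.02]},
    {"gripper": 1, "linear": [-0.02, 0.105, 0.09], "delta_rot": [0, 0, 0.04]},
    {"gripper": 1, "linear": [-0.03, 0.15, 0.09], "delta_rot": [0, 0, 0.06]},
    {"gripper": 1, "linear": [-0.04, 0.195, 0.09], "delta_rot": [0, 0, 0.067]},
    {"gripper": 1, "linear": [-0.043, 0.236, 0.09], "delta_rot": [0, 0, 0.067]}
  ]
}}

```text
clock: 21.35
position: [0.4988, -0.1108, 0.1052]
ee_rot: [-0.001, -0.033, 0.999, 0.001]
contact_force: [2.2, 0.1, -3.8]
width: 0.0347
gripper_force: 51.8
```

>>> {"op": "send_rows", "data": {
  "increments": [
    {"gripper": 1, "linear": [0, 0, -0.02], "delta_rot": [0, 0, 0]},
    {"gripper": 1, "linear": [0, 0, -0.05], "delta_rot": [0, 0, 0]},
    {"gripper": 1, "linear": [0, 0, -0.07], "delta_rot": [0, 0, 0]},
    {"gripper": 1, "linear": [0, 0, -0.082], "delta_rot": [0, 0, 0]},
    {"gripper": 1, "linear": [0, 0, -0.088], "delta_rot": [0, 0, 0]},
    {"gripper": 1, "linear": [0, 0, -0.09], "delta_rot": [0, 0, 0]},
    {"gripper": 1, "linear": [0, 0, -0.09], "delta_rot": [0, 0, 0]}
  ]
}}

```text
clock: 22.05
position: [0.5003, -0.1127, 0.0173]
ee_rot: [-0.001, -0.033, 0.999, 0.0]
contact_force: [-4.6, 2.4, 6.0]
width: 0.0348
gripper_force: 53.0
```

>>> {"op": "send_rows", "data": {
  "increments": [
    {"gripper": 0.1, "linear": [0, 0, 0], "delta_rot": [0, 0, 0]},
    {"gripper": 0, "linear": [0, 0, 0], "delta_rot": [0, 0, 0]},
    {"gripper": -0.5, "linear": [0, 0, 0], "delta_rot": [0, 0, 0]},
    {"gripper": -0.7, "linear": [0, 0, 0.02], "delta_rot": [0, 0, 0]},
    {"gripper": -1, "linear": [0, 0, 0.06], "delta_rot": [0, 0, 0]},
    {"gripper": -1, "linear": [0, 0, 0.11], "delta_rot": [0, 0, 0]},
    {"gripper": -1, "linear": [0, 0, 0.15], "delta_rot": [0, 0, 0]},
    {"gripper": -1, "linear": [0, 0, 0.15], "delta_rot": [0, 0, 0]}
  ]
}}

```text
clock: 22.85
position: [0.5058, -0.1146, 0.1721]
ee_rot: [0.006, -0.034, 0.999, -0.003]
contact_force: [1.1, 0.6, -0.0]
width: 0.0854
gripper_force: 0.0
```

>>> {"op": "send_rows", "data": {
  "increments": [
    {"gripper": -1, "linear": [0, 0, 0], "delta_rot": [0, 0, 0]},
    {"gripper": -1, "linear": [0, 0, 0], "delta_rot": [0, 0, 0]}
  ]
}}

```text
clock: 23.05
position: [0.5005, -0.1127, 0.1647]
ee_rot: [-0.001, -0.034, 0.999, 0.001]
contact_force: [0.1, 0.3, -0.8]
width: 0.0851
gripper_force: 0.0
```

```bash
python3 -c "
from h import *
snap('wrist','w9');s=get_state();print(s['position'],np.abs(s['qd']).max())"
```

```text
[ 0.50031452 -0.11262419  0.16431355] 0.007498528499494963
```

>>> {"op": "send_rows", "data": {
  "increments": [
    {"gripper": -1, "linear": [0.02, 0.4, 0.01], "delta_rot": [0, 0, 0]},
    {"gripper": -1, "linear": [0.02, 0.4, 0.01], "delta_rot": [0, 0, 0]},
    {"gripper": -1, "linear": [0.02, 0.4, 0.01], "delta_rot": [0, 0, 0]},
    {"gripper": -1, "linear": [0.02, 0.4, 0.01], "delta_rot": [0, 0, 0]},
    {"gripper": -1, "linear": [0.02, 0.4, 0.01], "delta_rot": [0, 0, 0]},
    {"gripper": -1, "linear": [0.02, 0.4, 0.01], "delta_rot": [0, 0, 0]},
    {"gripper": -1, "linear": [0.02, 0.4, 0.01], "delta_rot": [0, 0, 0]},
    {"gripper": -1, "linear": [0.02, 0.4, 0.01], "delta_rot": [0, 0, 0]}
  ]
}}

```text
clock: 23.9
position: [0.5204, 0.2881, 0.1739]
ee_rot: [-0.002, -0.034, 0.999, -0.001]
contact_force: [1.3, -0.5, 0.7]
width: 0.0855
gripper_force: 0.0
```

>>> {"op": "send_rows", "data": {
  "increments": [
    {"gripper": -1, "linear": [0, 0.05, 0], "delta_rot": [0, 0, 0]},
    {"gripper": -1, "linear": [0, 0.05, 0], "delta_rot": [0, 0, 0]},
    {"gripper": -1, "linear": [0, 0.05, 0], "delta_rot": [0, 0, 0]},
    {"gripper": -1, "linear": [0, 0.05, 0], "delta_rot": [0, 0, 0]}
  ]
}}

```text
clock: 24.3
position: [0.5208, 0.3352, 0.1744]
ee_rot: [-0.001, -0.033, 0.999, -0.001]
contact_force: [-0.3, -0.1, 0.4]
width: 0.0854
gripper_force: 0.0
```

```bash
python3 -c "
from h import *
snap('wrist','w10');s=get_state();print(s['position'],np.abs(s['qd']).max())
c=lambda f:cv2.resize(cv2.imread(f'pics/{f}.png')[70:290,210:410],None,fx=2,fy=2,interpolation=cv2.INTER_CUBIC)
cv2.imwrite('pics/c9.png',np.hstack([c('w9'),c('w10')]))"
```

```text
[0.52105442 0.33482889 0.17487001] 0.010765214108818465
```

View pics/c9.png

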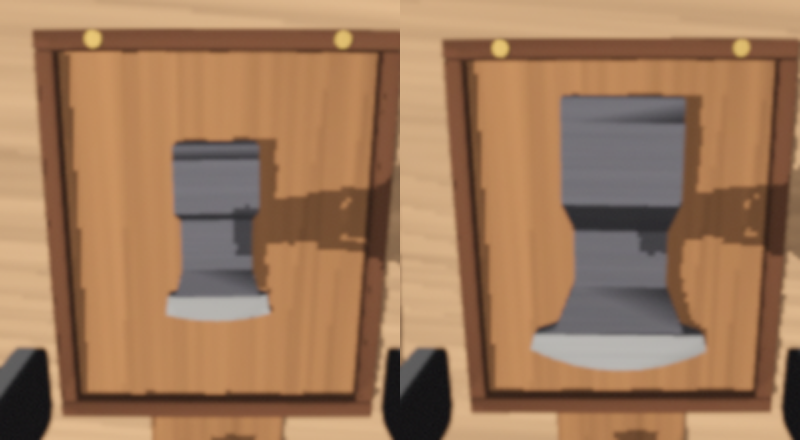

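```bash
python3 - <<'E'
from trays import *
a=lambda p:np.array(p,float)/2+[210,70]
b=lambda p:(np.array(p,float)-[400,0])/2+[210,70]
tray('w9',a([(33,31),(371,415),(64,415)]),(0,2,3));tray('w10',b([(443,41),(770,411),(475,411)]),(0,2,3))
head('w9','small',a([(173,146),(259,143)]),a([(218,321)]),a([(182,220),(184,270)]),a([(254,220),(254,270)]),.032)
head('w10','broad',b([(561,97),(685,97)]),b([(625,371)]),b([(575,232),(577,285)]),b([(667,232),(667,285)]),.037)
E
```

```text
tray [ 0.501  -0.1102  0.0654] [-0.7 -1.6  1.5  1.2 -0.7  1.3]
tray [0.5242 0.3397 0.0702] [-0.5 -1.5  2.1  1.  -1.5  1.5]
small poll [ 0.4524 -0.115 ] edge [ 0.5501 -0.1073] mid [ 0.5013 -0.1111] len 0.098 yaw 0.078 neck [ 0.501  -0.1105] w 0.0359
broad poll [0.4484 0.3346] edge [0.6061 0.3467] mid [0.5272 0.3407] len 0.1582 yaw 0.077 neck [0.5295 0.3391] w 0.0472
```

All three heads are within about 5 mm of their bay centres, lying flat and lengthwise. The gripper is open and clear of them, so I'm handing in.

```bash
python3 -c "
from rig import sign_off
print(sign_off())"
```

```text
the job is handed in; nothing more can be done
None
```

The job is handed in with no verdict shown: small in the short-handle tray, bearded in the middle, broad in the long, each about 5 mm or less from its bay centre by wrist camera, in about 25 s; I planned no moves near the tin or glass, but took no final picture of them.

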